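# Sort stripped engine parts into the yellow bins

## Robot

A 6-joint arm with a two-finger parallel gripper is mounted at the origin on the work surface. World frame = base frame: x ahead of the robot, y to its left, z up, the work surface at z = 0. Lengths are in m, angles in rad, forces in N, time in s.
With the tool pointing down it reaches from about 0.375 to 0.9 m from the base axis. Payload 3.1 kg.
Tool frame: the origin (TCP) lies between the finger pads; the fingertips stand manip.nose_length ahead of it and the grasp point (between the pads) lies 5 mm behind it (manip.nose_length is the distance from the TCP to the fingertips, in m); z points along the fingers, y is the line along which they close (so a half turn about z gives the same grasp; the last joint's range is limited). The gripper opens to 85 mm and grips with 20 to 120 N. Pads are 22 mm wide; open, the fingers measure 114 mm over their backs; the gripper's body (76 mm by 85 mm) begins 54 mm behind the grasp point. The pads swing forward as they close: fully open they stand 13 mm farther back than shut.
Start: joints at [1.081, 0.527, 1.433, -0, 1.181, -0.178], TCP at [0.192, 0.595, 0.245] pointing down, gripper open.
Joint ranges: [-3.08, 3.08], [-0.75, 2.2], [0.22, 2.44], [-1.43, 4.57], [0, 2.65], [-2.85, 2.85]. Speed limits (rad/s): [2.79, 2.79, 3.14, 3.14, 3.14, 3.14].

## Interface

Orientations are given as a unit quaternion [x, y, z, w].
In Python, from station import monitor, eyes, job, manip gives the robot as it stands.
- The arm moves only by the shell command python3 -m pendant 'ROWS' [FORCE]. ROWS is JSON, a list that holds one entry, the list of rows, each a list of 7 numbers: the shift along the tool's x, y, z as a fraction of full scale, then the turn, a rotation vector about the tool's x, y, z as a fraction of full scale, then the opening, from 0 (shut) to 1 (fully open). A call has 1 to 20 rows; each row shifts and turns the commanded pose from where the row before left it, along the tool's axes as they then stand; what a row does not reach is not made up. Full scale, the value 1, is 800 mm for a shift and 0.12 rad for a turn. A row lasts 1/10 s, in which the tool goes at most 50 mm and 8.59 degrees, less where a joint would pass 70% of its speed; a pose out of reach is approached as far as the arm can. A call with a number of a shift or a turn outside -1 to 1 is refused whole. A call with a gripper value outside its range is refused whole. The fingers move at their own pace and stop on an object; FORCE is the grip in N (left out, the last holds). Time passes only in rows, so rows that do not move let the fingers close. It gives the time, the measured TCP pose, the force, the opening and the grip force at its end, in the units of the state.
- monitor.sense(): the state, without advancing time (a new reading comes with each control period).
- eyes.snapshot(name): name is "scene" or "top" or "wrist"; returns a dict with "pixels" (420x560x3 uint8, red, green, blue), "depth" (420x560 float32, m along the optical axis (not along the pixel's ray), 0 where there is no reading), "intrinsics" (3x3 intrinsics, pixels), "eye" and "attitude" of the camera in the world. Camera axes: x right, y down, z forward; pixel columns grow to the right and rows downward; lengths in m; the calibration is good to about 2 mm. A picture is of the moment at which its call begins.
- job.sign_off(): hands the job in; it is judged then, once.
The state is a dict: "t": time; "q": joint angles; "qd": joint speeds; "tau": joint torques, N m; "tcp_pos": TCP position; "tool_rot": TCP orientation; "force": force on the tool from outside, world axes, zero at the start; "ft_torque": the same for the moment, N m; "finger_gap": opening from 0.0 (shut) to 1.0 (fully open); "gripper_force": force on a finger pad.
Only numpy, scipy, OpenCV 4.12 (cv2) and the standard library are available. Lean on these libraries where they do the work, as an engineer would, in place of code of your own. Each camera call takes 0.05 s, during which the arm holds its last target. There are 200 camera calls.

## Task

Sort the five engine parts on the bench (two bolts, two bearings, one piston) into the three yellow bins, each into the bin whose rear ledge shows a sample of its kind. Every part must lie on the floor of its bin, none leaning or lying on another: the bolts and bearings flat, the piston standing upright with its crown up. Do not shift the blue can or the wrench.

Things in the scene. Friction and masses are not known exactly. Their poses are not given: they have to be found in the camera images.
- bolt_a: One of two like steel hex bolts with a nut run on at its end, lying on the bench. 80 mm long; shank 14 mm thick; hexagonal head (at -x, 10 mm thick) and nut (12 mm thick, 24 to 36 mm from the origin at +x), both 22 mm across flats. Origin on the bolt's axis at mid-length, 11 mm above what it lies on; x along the bolt. About 0.11 kg.
- bolt_b: One of two like steel hex bolts with a nut run on at its end, lying on the bench. 80 mm long; shank 14 mm thick; hexagonal head (at -x, 10 mm thick) and nut (12 mm thick, 24 to 36 mm from the origin at +x), both 22 mm across flats. Origin on the bolt's axis at mid-length, 11 mm above what it lies on; x along the bolt. About 0.11 kg.
- bearing_a: One of two like ball bearings (steel ring with black seal), lying flat: 47 mm outside diameter, 14 mm thick, 20 mm bore; grip it by its outside. Origin at its centre, 7 mm above what it lies on; z is its axis. About 0.11 kg.
- bearing_b: One of two like ball bearings (steel ring with black seal), lying flat: 47 mm outside diameter, 14 mm thick, 20 mm bore; grip it by its outside. Origin at its centre, 7 mm above what it lies on; z is its axis. About 0.11 kg.
- piston: A small aluminium engine piston standing crown up: a cylinder 52 mm in diameter and 45 mm high with three dark rings near its crown. Origin under its centre, at the bottom; z up. About 0.16 kg.
- bin_bolts: Yellow bin, fixed. Origin: underside, centre of its open well. Well inside 120 mm along x, 130 along y; walls 4 mm thick, 40 high; well floor 6 mm above the bench. On its +x side (far from the robot) a solid ledge, x = 60 to 120 mm, 30 high, carries a fixed sample, a bolt with its nut, lying along y, centred at x = 91 mm, top 52 mm above the bench.
- bin_bearings: Yellow bin, fixed. Origin: underside, centre of its open well. Well inside 120 mm along x, 130 along y; walls 4 mm thick, 40 high; well floor 6 mm above the bench. On its +x side (far from the robot) a solid ledge, x = 60 to 120 mm, 30 high, carries a fixed sample, a ball bearing lying flat, centred at x = 91 mm, top 44 mm above the bench.
- bin_pistons: Yellow bin, fixed. Origin: underside, centre of its open well. Well inside 120 mm along x, 130 along y; walls 4 mm thick, 40 high; well floor 6 mm above the bench. On its +x side (far from the robot) a solid ledge, x = 60 to 120 mm, 30 high, carries a fixed sample, a piston standing upright, centred at x = 91 mm, top 75 mm above the bench.
- oil_can: A bystander: loose blue can, 64 mm in diameter and 130 mm high, standing to the left of the bins. Origin under its centre.
- wrench: A bystander: loose steel wrench, 200 mm long, lying to the right of the parts, roughly along x. Origin near its middle.
Not all that is in view belongs to the job. Leave any brown or pink look-alike of the bearing_a alone.

How it is judged:
At the end, for the whole second after the job is handed in: Each part's origin is within the well (120 x 130 mm) of the bin with its sample; bolts and bearings lie flat on the well floor (origins at most 6 and 5 mm above flat-lying height), the piston upright (within 0.15 rad, at most 6 mm off the floor); all released and at rest (x of bolt_a in the frame of bin_bolts between -0.06 and 0.06 m and y of bolt_a in the frame of bin_bolts between -0.065 and 0.065 m and z of bolt_a in the frame of bin_bolts between 0 and 0.023 m and linear speed of each of bolt_a, bolt_b, bearing_a, bearing_b, piston below 0.02 m/s and angular speed of each of bolt_a, bolt_b, bearing_a, bearing_b, piston below 0.2 rad/s and x of bolt_b in the frame of bin_bolts between -0.06 and 0.06 m and y of bolt_b in the frame of bin_bolts between -0.065 and 0.065 m and z of bolt_b in the frame of bin_bolts between 0 and 0.023 m and x of bearing_a in the frame of bin_bearings between -0.06 and 0.06 m and y of bearing_a in the frame of bin_bearings between -0.065 and 0.065 m and z of bearing_a in the frame of bin_bearings between 0 and 0.018 m and x of bearing_b in the frame of bin_bearings between -0.06 and 0.06 m and y of bearing_b in the frame of bin_bearings between -0.065 and 0.065 m and z of bearing_b in the frame of bin_bearings between 0 and 0.018 m and x of piston in the frame of bin_pistons between -0.06 and 0.06 m and y of piston in the frame of bin_pistons between -0.065 and 0.065 m and z of piston in the frame of bin_pistons between 0 and 0.012 m and angle between piston's own z axis and vertical below 0.15 rad); the robot touches nothing.
It fails at once if the blue can was shifted by more than 30 mm (distance of oil_can from where it was at the start of the episode above 0.03 m).
It fails at once if the wrench was shifted by more than 30 mm (distance of wrench from where it was at the start of the episode above 0.03 m).
It also fails if it takes over 120 s, if anything falls off the work surface, if the arm or the gripper's body presses on something with over 40 N, if the wrist force passes 120 N, or if a joint passes its speed limit or range.

## Working session

There is one attempt and no reset: what is moved stays moved. The work goes in short steps, Python scripts to look and compute and a shell command to move; the robot and the scene stay as the last step left them, time stands still between calls to the robot, and variables do not carry over. Pictures are saved under pics/ and viewed, at most 14 in all, crops included, and the job is handed in when it is done.

```bash
ls; mkdir -p pics
python3 - <<'E'
from station import monitor, eyes, job, manip
import cv2,numpy as np
s=monitor.sense();print(s['t'],s['tcp_pos'],s['tool_rot'],s['finger_gap'],manip.nose_length)
for n in("scene","top"):
    d=eyes.snapshot(n);np.savez(f'pics/{n}0.npz',**d)
    cv2.imwrite(f'pics/{n}0.png',d['pixels'][:,:,::-1]);print(n,d['eye'],d['attitude'],d['intrinsics'])
E
```

```text
pics
0.0 [0.19137367 0.59426214 0.24432508] [ 1.55272114e-01  9.87871141e-01 -1.02671715e-03 -3.52726334e-04] 1.0025099588642292 0.014
scene [ 1.17771667 -0.80427795  1.05682033] [ 0.86328863  0.32138691 -0.14169735 -0.36244318] [[468.00274586   0.         277.13632621]
 [  0.         468.00274586 212.97636381]
 [  0.           0.           1.        ]]
top [ 0.39250838 -0.02880152  1.02063217] [-0.70235565  0.71006889 -0.03383288  0.03679751] [[431.15361913   0.         285.27839562]
 [  0.         431.15361913 205.60990428]
 [  0.           0.           1.        ]]
```

View pics/top0.png

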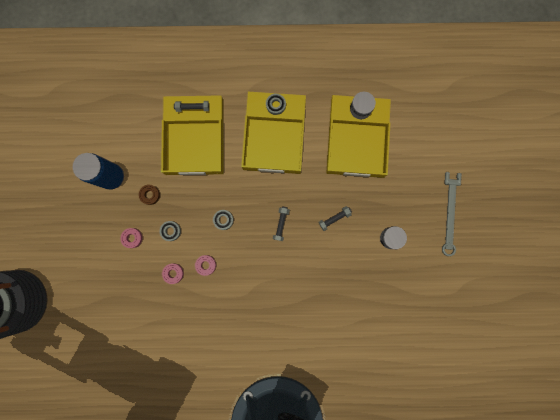

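View pics/scene0.png

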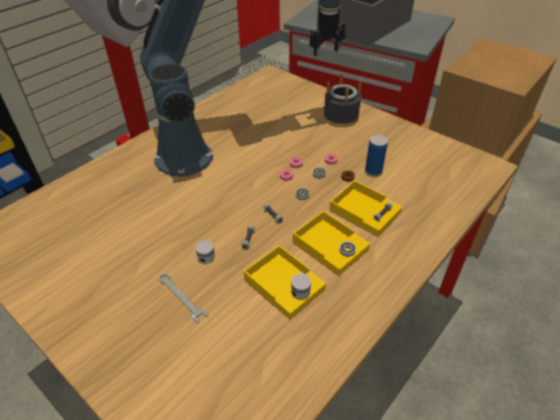

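```bash
cat > h.py <<'E'
import numpy as np,cv2
from scipy.spatial.transform import Rotation as R
def rays(d,uv):
    uv=np.atleast_2d(uv).astype(float);K=d['intrinsics']
    return np.c_[(uv[:,0]-K[0,2])/K[0,0],(uv[:,1]-K[1,2])/K[1,1],np.ones(len(uv))]@R.from_quat(d['attitude']).as_matrix().T
def plane(d,uv,z):
    r=rays(d,uv);e=d['eye'];return e+r*((z-e[2])/r[:,2])[:,None]
def cloud(d):
    v,u=np.mgrid[:420,:560];r=rays(d,np.c_[u.ravel(),v.ravel()])
    return (d['eye']+r*d['depth'].reshape(-1,1)).reshape(420,560,3)
def hsv(d): return cv2.cvtColor(d['pixels'],cv2.COLOR_RGB2HSV)
E
python3 - <<'E'
from h import *
d=dict(np.load('pics/top0.npz'));P=cloud(d);H=hsv(d)
print('z',[np.round(P[v,u],3).tolist() for u,v in((394,238),(281,224),(300,300),(193,150),(410,300))])
for n,(u,v) in dict(bra=(171,231),brb=(223,220),ba=(281,224),bb=(335,218),pis=(394,238),brown=(149,195),p1=(131,238),p2=(172,273),p3=(205,265)).items():
    w=30;m=np.zeros((420,560),np.uint8);y=slice(v-26,v+27);x=slice(u-26,u+27)
    m[y,x]=(P[y,x,2]>0.004)&(H[y,x,2]>0)
    k,l,st,c=cv2.connectedComponentsWithStats(m)
    i=1+np.argmin(np.hypot(*(c[1:]-(u,v)).T)-st[1:,4]*.05)
    q=P[l==i];r=cv2.minAreaRect(q[:,:2].astype(np.float32))
    print(n,st[i,4],c[i].round(1),'rect',np.round(r[0],4),np.round(r[1],3),round(r[2],1),'zmax',q[:,2].max().round(3),np.percentile(q[:,2],50).round(3),np.round(plane(d,c[i],.011),4))
Y=((H[:,:,0]>22)&(H[:,:,0]<33)&(H[:,:,1]>200)).astype(np.uint8)
for n,u in(('bolts',193),('bear',274),('pist',358)):
    m=np.zeros_like(Y);m[85:190,u-38:u+38]=1
    q=P[(m>0)&(P[:,:,2]>.022)&(P[:,:,2]<.05)];r=cv2.minAreaRect(q[:,:2].astype(np.float32))
    print(n,np.round(r[0],4),np.round(r[1],3),r[2])
m=P[70:200,60:135];q=m[(m[:,:,2]>.1)];print('can',q[:,:2].mean(0),q[:,2].max())
E
```

```text
z [[0.414, -0.269, 0.046], [0.45, -0.015, 0.013], [0.273, -0.057, -0.002], [0.631, 0.195, 0.005], [0.271, -0.313, -0.002]]
bra 290 [169.7 230.6] rect [0.438  0.2458] [0.046 0.046] 8.5 zmax 0.017 0.013 [[0.4379 0.2462 0.011 ]]
brb 276 [222.9 219.3] rect [0.4632 0.1217] [0.046 0.045] 43.9 zmax 0.018 0.013 [[0.463  0.1217 0.011 ]]
ba 255 [281.1 222.6] rect [ 0.4432 -0.0141] [0.035 0.1  ] 86.8 zmax 1.021 0.017 [[ 0.4538 -0.0149  0.011 ]]
bb 258 [335.7 217.5] rect [ 0.4412 -0.1016] [0.025 0.175] 29.2 zmax 1.021 0.017 [[ 0.4643 -0.143   0.011 ]]
pis 489 [393.4 237.4] rect [ 0.4169 -0.1629] [0.268 0.05 ] 89.8 zmax 1.021 0.044 [[ 0.4163 -0.2765  0.011 ]]
brown 289 [148.9 194.2] rect [0.4537 0.1501] [0.375 0.045] 64.2 zmax 1.021 0.013 [[0.5244 0.297  0.011 ]]
p1 300 [131.  237.6] rect [0.4191 0.1651] [0.389 0.045] 88.7 zmax 1.021 0.013 [[0.4225 0.3367 0.011 ]]
p2 296 [172.4 273.2] rect [0.339  0.2379] [0.046 0.045] 45.7 zmax 0.019 0.013 [[0.3391 0.2384 0.011 ]]
p3 290 [205.1 264.9] rect [0.3826 0.0814] [0.046 0.216] 17.1 zmax 1.021 0.013 [[0.3574 0.1626 0.011 ]]
bolts [0.6635 0.1926] [0.189 0.14 ] 0.3249714970588684
bear [6.673e-01 1.000e-04] [0.138 0.188] 85.43942260742188
pist [ 0.6563 -0.2   ] [0.139 0.19 ] 84.94949340820312
can [0.55990771 0.36724652] 1.020632166489654
```

Run:
```python
from h import *
d=dict(np.load('pics/top0.npz'));P=cloud(d)
def comp(u,v,zlo,w=28):
    m=np.zeros((420,560),np.uint8);y=slice(v-w,v+w);x=slice(u-w,u+w)
    m[y,x]=(P[y,x,2]>zlo)&(P[y,x,2]<.2)
    k,l,st,c=cv2.connectedComponentsWithStats(m);i=1+np.argmax(st[1:,4]);return l==i
for n,u,v in(('ba',281,224),('bb',335,218)):
    m=comp(u,v,.004);uv=np.argwhere(m)[:,::-1];q=plane(d,uv,.014)[:,:2]
    r=cv2.minAreaRect(q.astype(np.float32));a,b=np.linalg.eigh(np.cov(q.T))
    ax=b[:,1];t=(q-r[0])@ax
    print(n,m.sum(),np.round(r[0],4),np.round(r[1],3),'axis deg',np.degrees(np.arctan2(ax[1],ax[0])).round(1),t.min(),t.max())
for n,u,v,z,top in(('pis',394,238,.03,.045),('can',88,168,.11,.13)):
    m=comp(u,v,z);uv=np.argwhere(m)[:,::-1];q=plane(d,uv,top)[:,:2]
    print(n,m.sum(),cv2.minEnclosingCircle(q.astype(np.float32)),np.median(P[m],0))
m=comp(450,215,.003,48);print('wrench',P[m].min(0),P[m].max(0))
```

```text
ba 252 [ 0.4531 -0.0148] [0.025 0.08 ] axis deg 167.5 -0.040109974234830766 0.04011224639423674
bb 257 [ 0.464  -0.1425] [0.025 0.081] axis deg 118.9 -0.04068034445019043 0.04068446684834371
pis 440 ((0.41534850001335144, -0.27089741826057434), 0.02719959430396557) [ 0.41625406 -0.27074774  0.04459575]
can 763 ((0.5676575899124146, 0.3863626718521118), 0.03461568057537079) [0.5682365  0.38663719 0.12897654]
wrench [ 0.37406512 -0.44448933  0.00301086] [ 0.569949   -0.39033104  0.01259388]
```

```bash
cat > go.py <<'E'
import sys
from h import *
from station import monitor
def calc(x,y,z,psi):
    s=monitor.sense();T=R.from_quat(s['tool_rot']);Y=T.as_matrix()[:,1]
    p0=np.degrees(np.arctan2(Y[1],Y[0]));dp=(psi-p0+180)%360-180
    p=np.radians(psi);G=np.array([[-np.sin(p),np.cos(p),0],[np.cos(p),np.sin(p),0],[0,0,-1]]).T
    G=np.c_[[np.sin(-p),np.cos(p),0],[np.cos(p),np.sin(p),0],[0,0,-1]]
    rv=(T.inv()*R.from_matrix(G)).as_rotvec()
    sh=G.T@(np.array([x,y,z])-s['tcp_pos'])
    print('t',round(s['t'],2),'tcp',s['tcp_pos'].round(4) if hasattr(s['tcp_pos'],'round') else s['tcp_pos'],'psi',round(p0,2),'turn/.12',(rv/.12).round(3),'shift/.8',(sh/.8).round(4),'q',np.round(s['q'],2),'gap',round(s['finger_gap'],3),'F',np.round(s['force'],1))
if __name__=='__main__': calc(*map(float,sys.argv[1:5]))
E
sed -i '/G=np.array/{s/; *$//;s/;G=.*//}' go.py
python3 -m pendant '[[[0,0,0,0,0,1,1],[0,0,0,0,0,1,1],[0,0,0,0,0,1,1],[0,0,0,0,0,1,1],[0,0,0,0,0,1,1],[0,0,0,0,0,1,1],[0,0,0,0,0,1,1],[0,0,0,0,0,1,1],[0,0,0,0,0,1,1],[0,0,0,0,0,1,1],[0,0,0,0,0,0.5,1],[0,0,0,0,0,0,1]]]'
python3 go.py .438 .2458 .10 0
```

```text
t: 1.3
tcp_pos: [0.1915, 0.5945, 0.2448]
tool_rot: [0.707, 0.707, -0.001, 0.0]
force: [-0.0, 0.3, -1.1]
finger_gap: 1.006
gripper_force: 0.0
t 1.3 tcp [0.1915 0.5945 0.2448] psi -0.05 turn/.12 [-0.005  0.009 -0.007] shift/.8 [-0.4359  0.3081  0.181 ] q [ 1.08  0.53  1.43 -0.    1.18  1.08] gap 1.006 F [-0.   0.3 -1.1]
```

```bash
python3 -m pendant '[[[-0.031,0.022,0,0,0,0,1],[-0.031,0.022,0,0,0,0,1],[-0.031,0.022,0,0,0,0,1],[-0.031,0.022,0,0,0,0,1],[-0.031,0.022,0,0,0,0,1],[-0.031,0.022,0,0,0,0,1],[-0.031,0.022,0,0,0,0,1],[-0.031,0.022,0,0,0,0,1],[-0.031,0.022,0,0,0,0,1],[-0.031,0.022,0,0,0,0,1],[-0.031,0.022,0,0,0,0,1],[-0.031,0.022,0,0,0,0,1],[-0.031,0.022,0,0,0,0,1],[-0.031,0.022,0,0,0,0,1],[0,0,0.045,0,0,0,1],[0,0,0.045,0,0,0,1],[0,0,0.045,0,0,0,1],[0,0,0.045,0,0,0,1],[0,0,0,0,0,0,1]]]'
python3 go.py .438 .2458 .014 0
python3 - <<'E'
from station import eyes
import cv2
d=eyes.snapshot('wrist');cv2.imwrite('pics/w1.png',d['pixels'][:,:,::-1])
E
```

```text
t: 3.2
tcp_pos: [0.4346, 0.2463, 0.0974]
tool_rot: [0.707, 0.707, -0.005, -0.002]
force: [-0.1, 0.4, -0.6]
finger_gap: 1.004
gripper_force: 0.0
t 3.2 tcp [0.4346 0.2463 0.0974] psi -0.01 turn/.12 [-0.083  0.025 -0.001] shift/.8 [-0.0006  0.0043  0.1043] q [ 0.29  0.61  1.86 -0.    0.68  0.29] gap 1.004 F [-0.1  0.4 -0.6]
```

View pics/w1.png

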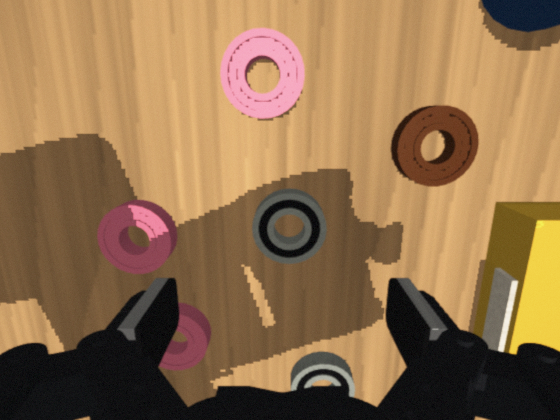

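```bash
python3 -m pendant '[[[0,0.004,0.03,-0.08,0.02,0,1],[0,0,0.03,0,0,0,1],[0,0,0.025,0,0,0,1],[0,0,0.012,0,0,0,1],[0,0,0,0,0,0,1]]]'
python3 go.py .438 .2458 .014 0
```

```text
t: 3.75
tcp_pos: [0.442, 0.2478, 0.0242]
tool_rot: [0.707, 0.707, 0.005, 0.003]
force: [-1.1, -0.3, 0.7]
finger_gap: 0.998
gripper_force: 0.0
t 3.75 tcp [0.442  0.2478 0.0242] psi -0.03 turn/.12 [ 0.086 -0.022 -0.004] shift/.8 [-0.0024 -0.005   0.0128] q [ 0.29  0.75  1.88 -0.    0.5   0.29] gap 0.998 F [-1.1 -0.3  0.7]
```

```bash
python3 -m pendant '[[[0,0,0,0.08,-0.02,0,1],[0,0,0,0,0,0,1],[0,0,0,0,0,0,1]]]'
python3 go.py .438 .2458 .014 0
```

```text
t: 4.05
tcp_pos: [0.4422, 0.2478, 0.0248]
tool_rot: [0.707, 0.707, 0.001, 0.001]
force: [-0.2, -0.1, -0.3]
finger_gap: 0.998
gripper_force: 0.0
t 4.05 tcp [0.4422 0.2478 0.0248] psi -0.05 turn/.12 [ 0.017 -0.005 -0.007] shift/.8 [-0.0025 -0.0053  0.0135] q [0.29 0.75 1.88 0.   0.51 0.29] gap 0.998 F [-0.2 -0.1 -0.3]
```

```bash
python3 -m pendant '[[[-0.0025,-0.005,0.005,0,0,0,1],[0,0,0.008,0,0,0,0.8],[0,0,0,0,0,0,0.7],[0,0,0,0,0,0,0.3],[0,0,0,0,0,0,0.3],[0,0,0,0,0,0,0.3],[0,0,0,0,0,0,0.3],[0,0,0,0,0,0,0.3]]]' 50
python3 go.py .438 .2458 .014 0
```

```text
t: 4.85
tcp_pos: [0.4373, 0.2455, 0.0134]
tool_rot: [0.707, 0.707, -0.0, -0.0]
force: [0.5, -1.2, 2.9]
finger_gap: 0.527
gripper_force: 50.9
t 4.85 tcp [0.4373 0.2455 0.0134] psi -0.06 turn/.12 [-0.002  0.001 -0.008] shift/.8 [ 0.0004  0.0008 -0.0008] q [ 0.29  0.77  1.89 -0.    0.48  0.29] gap 0.527 F [ 0.5 -1.2  2.9]
```

```bash
python3 -m pendant '[[[0,0,-0.02,0,0,0,0.3],[0,0,-0.04,0,0,0,0.3],[0,0,-0.04,0,0,0,0.3],[0,0,-0.04,0,0,0,0.3],[-0.0265,0.025,0,0,0,0,0.3],[-0.0265,0.025,0,0,0,0,0.3],[-0.0265,0.025,0,0,0,0,0.3],[-0.0265,0.025,0,0,0,0,0.3],[-0.0265,0.025,0,0,0,0,0.3],[-0.0265,0.025,0,0,0,0,0.3],[-0.0265,0.025,0,0,0,0,0.3],[-0.0265,0.025,0,0,0,0,0.3],[-0.0265,0.025,0,0,0,0,0.3],[-0.0265,0.025,0,0,0,0,0.3],[0,0,0,0,0,0.6,0.3],[0,0,0,0,0,0,0.3],[0,0,0,0,0,0,0.3]]]'
python3 go.py .639 .033 .020 -4.5
python3 - <<'E'
from station import eyes
import cv2
d=eyes.snapshot('wrist');cv2.imwrite('pics/w2.png',d['pixels'][:,:,::-1])
E
```

```text
t: 6.55
tcp_pos: [0.6363, 0.0336, 0.1246]
tool_rot: [0.732, 0.681, -0.001, -0.001]
force: [0.1, -0.1, -1.1]
finger_gap: 0.53
gripper_force: 51.4
t 6.55 tcp [0.6363 0.0336 0.1246] psi -4.1 turn/.12 [-0.016 -0.002  0.059] shift/.8 [-0.0005  0.0034  0.1308] q [-0.12  0.69  1.5   0.    0.95 -0.05] gap 0.53 F [ 0.1 -0.1 -1.1]
```

View pics/w2.png

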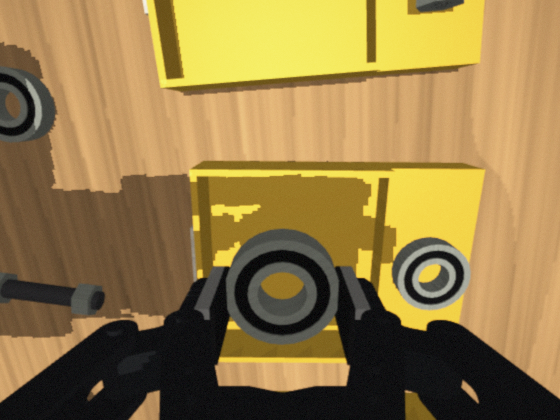

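```bash
python3 -m pendant '[[[0,0.0035,0.03,0,0,0,0.3],[0,0,0.03,0,0,0,0.3],[0,0,0.03,0,0,0,0.3],[0,0,0.02,0,0,0,0.3],[0,0,0.012,0,0,0,0.3],[0,0,0.0075,0,0,0,0.3],[0,0,0,0,0,0,0.3],[0,0,0,0,0,0,0.3]]]'
python3 go.py .639 .033 .0194 -4.5
```

```text
t: 7.4
tcp_pos: [0.6407, 0.0331, 0.0225]
tool_rot: [0.732, 0.681, 0.0, 0.001]
force: [0.9, -0.7, -1.4]
finger_gap: 0.527
gripper_force: 51.4
t 7.4 tcp [0.6407 0.0331 0.0225] psi -4.17 turn/.12 [0.013 0.001 0.048] shift/.8 [-0.0003 -0.0021  0.0038] q [-0.12  0.84  1.52  0.    0.77 -0.05] gap 0.527 F [ 0.9 -0.7 -1.4]
```

```bash
python3 -m pendant '[[[0,0,0.003,0,0,0,0.3],[0,0,0,0,0,0,0.3],[0,0,0,0,0,0,0.55],[0,0,0,0,0,0,0.7],[0,0,0,0,0,0,0.72],[0,0,0,0,0,0,0.72],[0,0,-0.03,0,0,0,0.72],[0,0,-0.04,0,0,0,0.72],[0,0,-0.04,0,0,0,0.72],[0.0118,-0.0287,0,0,0,0,1],[0.0118,-0.0287,0,0,0,0,1],[0.0118,-0.0287,0,0,0,0,1],[0.0118,-0.0287,0,0,0,0,1],[0.0118,-0.0287,0,0,0,0,1],[0.0118,-0.0287,0,0,0,0,1],[0.0118,-0.0287,0,0,0,0,1],[0.0118,-0.0287,0,0,0,0,1],[0,0,0,0,0,0,1],[0,0,0,0,0,0,1]]]'
python3 go.py .4632 .1217 .0135 -4.5
```

```text
t: 9.3
tcp_pos: [0.4632, 0.1219, 0.1076]
tool_rot: [0.732, 0.681, 0.001, 0.001]
force: [0.1, -1.2, 0.5]
finger_gap: 0.998
gripper_force: 0.0
t 9.3 tcp [0.4632 0.1219 0.1076] psi -4.14 turn/.12 [ 0.015 -0.     0.053] shift/.8 [-0.0003  0.      0.1177] q [ 0.02  0.57  1.92 -0.    0.66  0.1 ] gap 0.998 F [ 0.1 -1.2  0.5]
```

```bash
python3 -m pendant '[[[0,0,0.03,0,0,0,1],[0,0,0.03,0,0,0,1],[0,0,0.03,0,0,0,1],[0,0,0.018,0,0,0,1],[0,0,0.0097,0,0,0,0.8],[0,0,0,0,0,0,0.7],[0,0,0,0,0,0,0.3],[0,0,0,0,0,0,0.3],[0,0,0,0,0,0,0.3],[0,0,0,0,0,0,0.3],[0,0,0,0,0,0,0.3]]]'
python3 go.py .634 -.028 .0194 -4.5
```

```text
t: 10.4
tcp_pos: [0.463, 0.1219, 0.0139]
tool_rot: [0.732, 0.681, 0.001, 0.001]
force: [0.5, -1.1, 5.2]
finger_gap: 0.522
gripper_force: 51.5
t 10.4 tcp [0.463  0.1219 0.0139] psi -4.18 turn/.12 [ 0.016 -0.001  0.047] shift/.8 [-0.17    0.2277 -0.0069] q [ 0.02  0.76  1.95 -0.    0.43  0.1 ] gap 0.522 F [ 0.5 -1.1  5.2]
```

```bash
python3 -m pendant '[[[0,0,-0.02,0,0,0,0.3],[0,0,-0.04,0,0,0,0.3],[0,0,-0.04,0,0,0,0.3],[0,0,-0.03,0,0,0,0.3],[-0.0212,0.0285,0,0,0,0,0.3],[-0.0212,0.0285,0,0,0,0,0.3],[-0.0212,0.0285,0,0,0,0,0.3],[-0.0212,0.0285,0,0,0,0,0.3],[-0.0212,0.0285,0,0,0,0,0.3],[-0.0212,0.0285,0,0,0,0,0.3],[-0.0212,0.0285,0,0,0,0,0.3],[-0.0212,0.0285,0,0,0,0,0.3],[0,0,0.04,0,0,0,0.3],[0,0,0.04,0,0,0,0.3],[0,0,0.02,0,0,0,0.3],[0,0,0.012,0,0,0,0.3],[0,0,0,0,0,0,0.3],[0,0,0,0,0,0,0.3]]]'
python3 go.py .634 -.028 .0194 -4.5
```

```text
t: 12.2
tcp_pos: [0.635, -0.0267, 0.0284]
tool_rot: [0.732, 0.681, 0.0, 0.001]
force: [-0.7, 0.5, -0.5]
finger_gap: 0.525
gripper_force: 51.4
t 12.2 tcp [ 0.635  -0.0267  0.0284] psi -4.16 turn/.12 [0.013 0.002 0.049] shift/.8 [-0.0017 -0.0012  0.0112] q [-0.22  0.83  1.54  0.    0.77 -0.14] gap 0.525 F [-0.7  0.5 -0.5]
```

```bash
python3 -m pendant '[[[-0.0015,0,0.006,0,0,0,0.3],[0,0,0.0045,0,0,0,0.3],[0,0,0,0,0,0,0.3],[0,0,0,0,0,0,0.55],[0,0,0,0,0,0,0.7],[0,0,0,0,0,0,0.72],[0,0,0,0,0,0,0.72],[0,0,-0.03,0,0,0,0.72],[0,0,-0.04,0,0,0,0.72],[0,0,-0.04,0,0,0,0.72],[0,-0.03,0,0,0,0,1],[0,-0.03,0,0,0,0,1],[0,-0.03,0,0,0,0,1],[0,-0.03,0,0,0,0,1],[0,-0.03,0,0,0,0,1],[0,-0.03,0,0,0,0,1],[0,-0.03,0,0,0,0,1]]]'
python3 -m pendant '[[[0,0,0,0,0,-1,0.6],[0,0,0,0,0,-1,0.6],[0,0,0,0,0,-1,0.6],[0,0,0,0,0,-1,0.6],[0,0,0,0,0,-1,0.6],[0,0,0,0,0,-1,0.6],[0,0,0,0,0,-1,0.6],[0,0,0,0,0,-1,0.6],[0,0,0,0,0,-1,0.6],[0,0,0,0,0,-1,0.6],[0,0,0,0,0,-1,0.6],[0,0,0,0,0,-0.88,0.6],[0,0,0,0,0,0,0.6],[0,0,0,0,0,0,0.6]]]'
python3 go.py .4531 -.0148 .016 77.5
```

```text
t: 13.9
tcp_pos: [0.4658, -0.0156, 0.1073]
tool_rot: [0.732, 0.681, 0.0, 0.0]
force: [0.3, -0.5, -0.8]
finger_gap: 0.999
gripper_force: 0.0
t: 15.3
tcp_pos: [0.4668, -0.0157, 0.1072]
tool_rot: [0.11, 0.994, -0.0, 0.0]
force: [0.4, -0.5, 0.7]
finger_gap: 0.602
gripper_force: 0.0
t 15.3 tcp [ 0.4668 -0.0157  0.1072] psi 77.37 turn/.12 [-0.     0.001 -0.019] shift/.8 [ 0.0169 -0.0026  0.114 ] q [-0.27  0.56  1.94  0.    0.64 -1.62] gap 0.602 F [ 0.4 -0.5  0.7]
```

```bash
python3 -m pendant '[[[0.0169,-0.0026,0.02,0,0,0,0.6],[0,0,0.03,0,0,0,0.6],[0,0,0.03,0,0,0,0.6],[0,0,0.02,0,0,0,0.6],[0,0,0.014,0,0,0,0.6],[0,0,0,0,0,0,0.6],[0,0,0,0,0,0,0.3],[0,0,0,0,0,0,0.1],[0,0,0,0,0,0,0],[0,0,0,0,0,0,0],[0,0,0,0,0,0,0],[0,0,0,0,0,0,0],[0,0,0,0,0,0,0]]]' 60
python3 go.py .6355 .1625 .12 90
```

```text
t: 16.6
tcp_pos: [0.4536, -0.0149, 0.0168]
tool_rot: [0.109, 0.994, -0.0, 0.001]
force: [-0.8, 0.3, 6.2]
finger_gap: 0.135
gripper_force: 58.7
t 16.6 tcp [ 0.4536 -0.0149  0.0168] psi 77.49 turn/.12 [-0.002  0.015 -1.82 ] shift/.8 [-0.2274  0.2218 -0.129 ] q [-0.28  0.75  2.01  0.    0.38 -1.63] gap 0.135 F [-0.8  0.3  6.2]
```

```bash
python3 -m pendant '[[[0,0,-0.02,0,0,0,0],[0,0,-0.04,0,0,0,0],[0,0,-0.04,0,0,0,0],[0,0,-0.03,0,0,0,0],[0,0,0,0,0,-1,0],[0,0,0,0,0,-0.82,0],[-0.0227,0.0222,0,0,0,0,0],[-0.0227,0.0222,0,0,0,0,0],[-0.0227,0.0222,0,0,0,0,0],[-0.0227,0.0222,0,0,0,0,0],[-0.0227,0.0222,0,0,0,0,0],[-0.0227,0.0222,0,0,0,0,0],[-0.0227,0.0222,0,0,0,0,0],[-0.0227,0.0222,0,0,0,0,0],[-0.0227,0.0222,0,0,0,0,0],[-0.0227,0.0222,0,0,0,0,0],[0,0,0,0,0,0,0],[0,0,0,0,0,0,0]]]'
python3 go.py .6355 .1625 .0225 90
python3 - <<'E'
from station import eyes
import cv2
d=eyes.snapshot('wrist');cv2.imwrite('pics/w3.png',d['pixels'][:,:,::-1])
E
```

```text
t: 18.4
tcp_pos: [0.6339, 0.163, 0.1194]
tool_rot: [-0.001, 1.0, -0.0, -0.001]
force: [-0.1, -0.8, -1.1]
finger_gap: 0.133
gripper_force: 58.9
t 18.4 tcp [0.6339 0.163  0.1194] psi 90.07 turn/.12 [-0.004 -0.013  0.01 ] shift/.8 [-0.002  -0.0007  0.1212] q [ 0.08  0.72  1.45 -0.    0.97 -1.49] gap 0.133 F [-0.1 -0.8 -1.1]
```

View pics/w3.png

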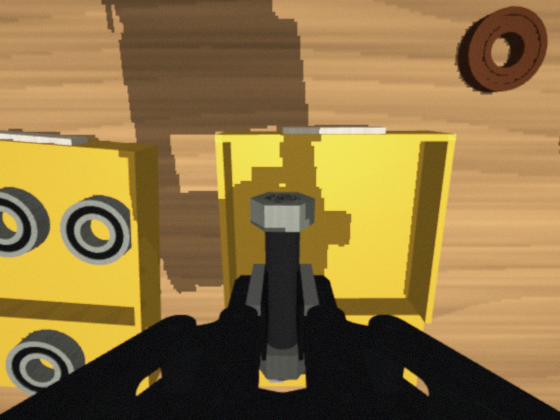

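```bash
python3 -m pendant '[[[-0.002,0,0.03,0,0,0,0],[0,0,0.03,0,0,0,0],[0,0,0.03,0,0,0,0],[0,0,0.02,0,0,0,0],[0,0,0.008,0,0,0,0],[0,0,0.0025,0,0,0,0],[0,0,0,0,0,0,0],[0,0,0,0,0,0,0]]]'
python3 go.py .6355 .1625 .0225 90
```

```text
t: 19.25
tcp_pos: [0.6372, 0.1629, 0.0247]
tool_rot: [-0.0, 1.0, 0.0, 0.001]
force: [-0.2, 0.3, -0.7]
finger_gap: 0.135
gripper_force: 59.0
t 19.25 tcp [0.6372 0.1629 0.0247] psi 90.01 turn/.12 [0.001 0.019 0.002] shift/.8 [ 0.0021 -0.0005  0.0028] q [ 0.08  0.85  1.48 -0.    0.81 -1.49] gap 0.135 F [-0.2  0.3 -0.7]
```

```bash
python3 -m pendant '[[[0,0,0.0025,0,0,0,0],[0,0,0,0,0,0,0],[0,0,0,0,0,0,0.2],[0,0,0,0,0,0,0.3],[0,0,0,0,0,0,0.3],[0,0,-0.03,0,0,0,0.3],[0,0,-0.04,0,0,0,0.3],[0,0,-0.04,0,0,0,0.3],[0.0197,-0.0347,0,0,0,0,0.6],[0.0197,-0.0347,0,0,0,0,0.6],[0.0197,-0.0347,0,0,0,0,0.6],[0.0197,-0.0347,0,0,0,0,0.6],[0.0197,-0.0347,0,0,0,0,0.6],[0.0197,-0.0347,0,0,0,0,0.6],[0.0197,-0.0347,0,0,0,0,0.6],[0.0197,-0.0347,0,0,0,0,0.6],[0.0197,-0.0347,0,0,0,0,0.6],[0.0197,-0.0347,0,0,0,0,0.6],[0.0197,-0.0347,0,0,0,0,0.6]]]'
python3 -m pendant '[[[0,0,0,0,0,1,0.6],[0,0,0,0,0,1,0.6],[0,0,0,0,0,1,0.6],[0,0,0,0,0,1,0.6],[0,0,0,0,0,1,0.6],[0,0,0,0,0,1,0.6],[0,0,0,0,0,1,0.6],[0,0,0,0,0,1,0.6],[0,0,0,0,0,0.89,0.6],[0,0,0,0,0,0,0.6],[0,0,0,0,0,0,0.6]]]'
python3 go.py .464 -.1425 .016 28.9
```

```text
t: 21.15
tcp_pos: [0.4623, -0.1436, 0.1096]
tool_rot: [-0.0, 1.0, -0.0, 0.0]
force: [0.4, 0.3, -0.9]
finger_gap: 0.599
gripper_force: 0.0
t: 22.25
tcp_pos: [0.463, -0.1426, 0.1096]
tool_rot: [0.507, 0.862, -0.0, 0.0]
force: [-0.4, -0.4, -0.3]
finger_gap: 0.6
gripper_force: 0.0
t 22.25 tcp [ 0.463  -0.1426  0.1096] psi 29.02 turn/.12 [0.    0.001 0.017] shift/.8 [-0.0005  0.0012  0.117 ] q [-0.53  0.57  1.9  -0.    0.67 -1.04] gap 0.6 F [-0.4 -0.4 -0.3]
```

```bash
python3 -m pendant '[[[0,0.001,0.03,0,0,0,0.6],[0,0,0.03,0,0,0,0.6],[0,0,0.03,0,0,0,0.6],[0,0,0.017,0,0,0,0.6],[0,0,0.009,0,0,0,0.6],[0,0,0,0,0,0,0.6],[0,0,0,0,0,0,0.3],[0,0,0,0,0,0,0.1],[0,0,0,0,0,0,0],[0,0,0,0,0,0,0],[0,0,0,0,0,0,0],[0,0,0,0,0,0,0]]]' 60
python3 go.py .6355 .2225 .12 90
```

```text
t: 23.45
tcp_pos: [0.4642, -0.1425, 0.0177]
tool_rot: [0.508, 0.861, -0.0, 0.001]
force: [-0.2, 0.2, 5.9]
finger_gap: 0.137
gripper_force: 58.7
t 23.45 tcp [ 0.4642 -0.1425  0.0177] psi 28.9 turn/.12 [-0.     0.016 -8.886] shift/.8 [-0.2142  0.4562 -0.1279] q [-0.53  0.75  1.93 -0.    0.45 -1.03] gap 0.137 F [-0.2  0.2  5.9]
```

```bash
python3 -m pendant '[[[0,0,-0.02,0,0,0,0],[0,0,-0.04,0,0,0,0],[0,0,-0.04,0,0,0,0],[0,0,-0.03,0,0,0,0],[0,0,0,0,0,-1,0],[0,0,0,0,0,-1,0],[0,0,0,0,0,-1,0],[0,0,0,0,0,-1,0],[0,0,0,0,0,-1,0],[0,0,0,0,0,-1,0],[0,0,0,0,0,-1,0],[0,0,0,0,0,-1,0],[0,0,0,0,0,-0.89,0],[0,0,0,0,0,0,0]]]'
python3 -m pendant '[[[-0.0153,0.0326,0,0,0,0,0],[-0.0153,0.0326,0,0,0,0,0],[-0.0153,0.0326,0,0,0,0,0],[-0.0153,0.0326,0,0,0,0,0],[-0.0153,0.0326,0,0,0,0,0],[-0.0153,0.0326,0,0,0,0,0],[-0.0153,0.0326,0,0,0,0,0],[-0.0153,0.0326,0,0,0,0,0],[-0.0153,0.0326,0,0,0,0,0],[-0.0153,0.0326,0,0,0,0,0],[-0.0153,0.0326,0,0,0,0,0],[-0.0153,0.0326,0,0,0,0,0],[-0.0153,0.0326,0,0,0,0,0],[-0.0153,0.0326,0,0,0,0,0],[0,0,0,0,0,0,0],[0,0,0,0,0,0,0]]]'
python3 go.py .6355 .2225 .0235 90
python3 - <<'E'
from station import eyes
import cv2
d=eyes.snapshot('wrist');cv2.imwrite('pics/w4.png',d['pixels'][:,:,::-1])
E
```

```text
t: 24.85
tcp_pos: [0.4634, -0.142, 0.1207]
tool_rot: [-0.0, 1.0, 0.0, -0.0]
force: [0.2, -0.5, -1.0]
finger_gap: 0.137
gripper_force: 58.7
t: 26.45
tcp_pos: [0.6342, 0.2234, 0.1202]
tool_rot: [-0.0, 1.0, -0.0, -0.001]
force: [-0.2, -0.7, -1.1]
finger_gap: 0.133
gripper_force: 58.8
t 26.45 tcp [0.6342 0.2234 0.1202] psi 90.0 turn/.12 [-0.005 -0.012  0.001] shift/.8 [-0.0016 -0.0011  0.1208] q [ 0.17  0.74  1.4  -0.    1.   -1.4 ] gap 0.133 F [-0.2 -0.7 -1.1]
```

View pics/w4.png

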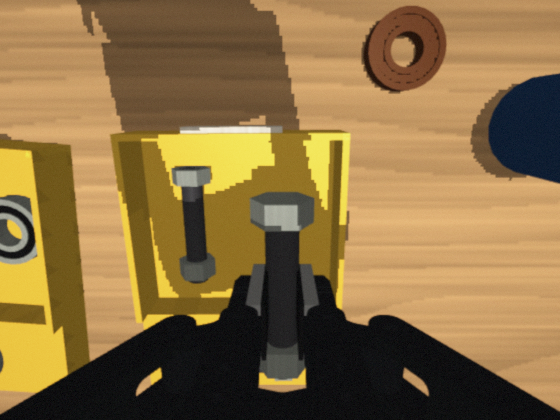

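```bash
python3 -m pendant '[[[0.001,-0.001,0.03,0,0,0,0],[0,0,0.03,0,0,0,0],[0,0,0.03,0,0,0,0],[0,0,0.02,0,0,0,0],[0,0,0.0105,0,0,0,0],[0,0,0,0,0,0,0],[0,0,0,0,0,0,0]]]'
python3 go.py .6355 .2225 .0235 90
```

```text
t: 27.2
tcp_pos: [0.6347, 0.2218, 0.025]
tool_rot: [0.0, 1.0, 0.0, 0.001]
force: [0.1, -0.3, -0.9]
finger_gap: 0.136
gripper_force: 58.9
t 27.2 tcp [0.6347 0.2218 0.025 ] psi 89.96 turn/.12 [ 0.001  0.011 -0.005] shift/.8 [-0.001   0.0008  0.0018] q [ 0.17  0.87  1.44 -0.    0.84 -1.4 ] gap 0.136 F [ 0.1 -0.3 -0.9]
```

```bash
python3 -m pendant '[[[0,0,0.0015,0,0,0,0],[0,0,0,0,0,0,0],[0,0,0,0,0,0,0.2],[0,0,0,0,0,0,0.3],[0,0,0,0,0,0,0.3],[0,0,-0.03,0,0,0,0.3],[0,0,-0.04,0,0,0,0.3],[0,0,-0.05,0,0,0,0.3]]]'
python3 -m pendant '[[[0.01615,-0.0362,0,0,0,0,0.6],[0.01615,-0.0362,0,0,0,0,1],[0.01615,-0.0362,0,0,0,0,1],[0.01615,-0.0362,0,0,0,0,1],[0.01615,-0.0362,0,0,0,0,1],[0.01615,-0.0362,0,0,0,0,1],[0.01615,-0.0362,0,0,0,0,1],[0.01615,-0.0362,0,0,0,0,1],[0.01615,-0.0362,0,0,0,0,1],[0.01615,-0.0362,0,0,0,0,1],[0.01615,-0.0362,0,0,0,0,1],[0.01615,-0.0362,0,0,0,0,1],[0.01615,-0.0362,0,0,0,0,1],[0.01615,-0.0362,0,0,0,0,1],[0.01615,-0.0362,0,0,0,0,1],[0.01615,-0.0362,0,0,0,0,1],[0.01615,-0.0362,0,0,0,0,1],[0,0,0,0,0,0,1],[0,0,0,0,0,0,1]]]'
python3 go.py .4157 -.2707 .03 90
```

```text
t: 28.0
tcp_pos: [0.6328, 0.2219, 0.1184]
tool_rot: [-0.0, 1.0, -0.0, -0.002]
force: [0.3, -0.0, -0.1]
finger_gap: 0.296
gripper_force: 0.0
t: 29.9
tcp_pos: [0.4144, -0.2706, 0.1192]
tool_rot: [0.001, 1.0, 0.0, 0.0]
force: [-0.0, 0.0, 0.2]
finger_gap: 1.005
gripper_force: 0.0
t 29.9 tcp [ 0.4144 -0.2706  0.1192] psi 89.9 turn/.12 [ 0.002  0.001 -0.015] shift/.8 [-1.700e-03 -1.000e-04  1.115e-01] q [-0.8   0.56  1.87  0.    0.71 -2.37] gap 1.005 F [-0.   0.   0.2]
```

```bash
python3 -m pendant '[[[-0.0015,0,0.03,0,0,0,1],[0,0,0.03,0,0,0,1],[0,0,0.03,0,0,0,1],[0,0,0.018,0,0,0,1],[0,0,0.006,0,0,0,1],[0,0,0,0,0,0,0.8],[0,0,0,0,0,0,0.7],[0,0,0,0,0,0,0.4],[0,0,0,0,0,0,0.4],[0,0,0,0,0,0,0.4],[0,0,0,0,0,0,0.4]]]' 50
python3 go.py .626 -.1976 .12 90
```

```text
t: 31.0
tcp_pos: [0.4164, -0.2705, 0.0291]
tool_rot: [-0.0, 1.0, -0.001, 0.001]
force: [1.5, 2.1, 6.2]
finger_gap: 0.591
gripper_force: 52.2
t 31.0 tcp [ 0.4164 -0.2705  0.0291] psi 90.01 turn/.12 [-0.011  0.014  0.001] shift/.8 [-0.262   0.0911 -0.1136] q [-0.8   0.74  1.9   0.    0.5  -2.37] gap 0.591 F [1.5 2.1 6.2]
```

```bash
python3 -m pendant '[[[0,0,-0.02,0,0,0,0.4],[0,0,-0.03,0,0,0,0.4],[0,0,-0.04,0,0,0,0.4],[0,0,-0.03,0,0,0,0.4],[-0.0262,0.0091,0,0,0,0,0.4],[-0.0262,0.0091,0,0,0,0,0.4],[-0.0262,0.0091,0,0,0,0,0.4],[-0.0262,0.0091,0,0,0,0,0.4],[-0.0262,0.0091,0,0,0,0,0.4],[-0.0262,0.0091,0,0,0,0,0.4],[-0.0262,0.0091,0,0,0,0,0.4],[-0.0262,0.0091,0,0,0,0,0.4],[-0.0262,0.0091,0,0,0,0,0.4],[-0.0262,0.0091,0,0,0,0,0.4],[0,0,0,0,0,0,0.4],[0,0,0,0,0,0,0.4]]]'
python3 go.py .626 -.1976 .0355 90
python3 - <<'E'
from station import eyes
import cv2
d=eyes.snapshot('wrist');cv2.imwrite('pics/w5.png',d['pixels'][:,:,::-1])
E
```

```text
t: 32.6
tcp_pos: [0.6247, -0.1969, 0.1236]
tool_rot: [-0.001, 1.0, 0.0, -0.001]
force: [0.0, 0.4, -1.8]
finger_gap: 0.592
gripper_force: 52.4
t 32.6 tcp [ 0.6247 -0.1969  0.1236] psi 90.06 turn/.12 [ 0.003 -0.013  0.009] shift/.8 [-0.0017 -0.0009  0.1101] q [-0.48  0.71  1.45 -0.    0.98 -2.05] gap 0.592 F [ 0.   0.4 -1.8]
```

View pics/w5.png

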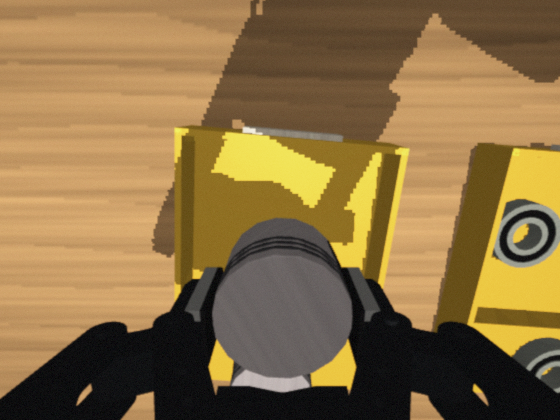

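```bash
python3 -m pendant '[[[0,0,0.03,0,0,0,0.4],[0,0,0.03,0,0,0,0.4],[0,0,0.03,0,0,0,0.4],[0,0,0.012,0,0,0,0.4],[0,0,0.006,0,0,0,0.4],[0,0,0,0,0,0,0.4],[0,0,0,0,0,0,0.4]]]'
python3 go.py .626 -.1976 .0351 90
```

```text
t: 33.35
tcp_pos: [0.626, -0.1979, 0.0387]
tool_rot: [0.0, 1.0, -0.0, 0.001]
force: [-0.0, 0.4, -1.0]
finger_gap: 0.59
gripper_force: 52.4
t 33.35 tcp [ 0.626  -0.1979  0.0387] psi 90.0 turn/.12 [-0.007  0.014 -0.   ] shift/.8 [-0.0001  0.0003  0.0045] q [-0.48  0.83  1.48 -0.    0.83 -2.05] gap 0.59 F [-0.   0.4 -1. ]
```

Then retreat clear of the bins for a final look.

```bash
python3 -m pendant '[[[0,0,0.0025,0,0,0,0.4],[0,0,0.0015,0,0,0,0.4],[0,0,0,0,0,0,0.4],[0,0,0,0,0,0,0.6],[0,0,0,0,0,0,0.72],[0,0,0,0,0,0,0.75],[0,0,0,0,0,0,0.75],[0,0,-0.02,0,0,0,0.75],[0,0,-0.04,0,0,0,0.75],[0,0,-0.05,0,0,0,0.75],[0,0,-0.05,0,0,0,0.75],[0,0,-0.05,0,0,0,0.75],[0.03,0,0,0,0,0,0.75],[0.03,0,0,0,0,0,0.75],[0.03,0,0,0,0,0,0.75],[0.03,0,0,0,0,0,0.75],[0.03,0,0,0,0,0,0.75],[0.03,0,0,0,0,0,0.75],[0.03,0,0,0,0,0,0.75],[0,0,0,0,0,0,0.75]]]'
python3 - <<'E'
from h import *
from station import eyes
d=eyes.snapshot('top');cv2.imwrite('pics/top1.png',d['pixels'][:,:,::-1])
s=eyes.snapshot('scene')['pixels'][120:330,140:440,::-1];cv2.imwrite('pics/scene1.png',cv2.resize(s,None,fx=2.5,fy=2.5))
P=cloud(d)
c=(P[:,:,2]>.11)&(P[:,:,2]<.14);c[:,130:]=0;print('can',np.median(P[c],0))
E
```

```text
t: 35.35
tcp_pos: [0.4544, -0.1964, 0.2031]
tool_rot: [0.001, 1.0, 0.001, -0.001]
force: [0.3, -0.2, -0.9]
finger_gap: 0.749
gripper_force: 0.0
can [0.55391531 0.40117985 0.12713362]
```

View pics/top1.png

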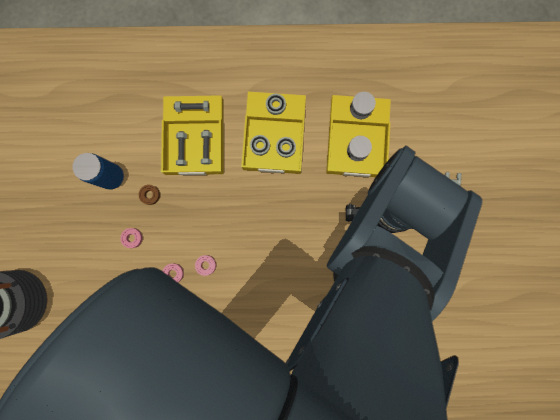

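View pics/scene1.png

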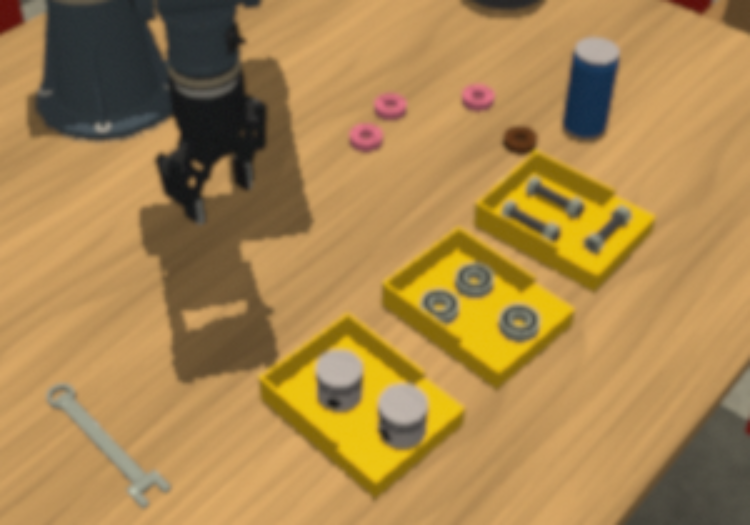

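The top view shows the bolts at (181,148) and (206,147), the bearings at (260,145) and (286,147), and the piston at (360,148), all flat or upright in their wells. The can is still at (88,168), and the wrench and look-alikes haven't moved.

```bash
python3 -m pendant '[[[0,0,0,0,0,0,0.75],[0,0,0,0,0,0,0.75],[0,0,0,0,0,0,0.75]]]' && python3 -c "
from station import job
print(job.sign_off())"
```

```text
t: 35.75
tcp_pos: [0.4581, -0.1975, 0.2024]
tool_rot: [-0.0, 1.0, -0.0, 0.0]
force: [0.6, -0.3, -0.4]
finger_gap: 0.754
gripper_force: 0.0
the job is handed in; nothing more can be done
None
```

I sorted all five parts into their matching bins and handed the job in at about 36 s; the last pictures show bolts and bearings flat, the piston upright and the can and wrench unmoved, but sign-off returned no verdict.

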